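# Clear the blocked feed tube of the rivet stand

## Task

A cork plug is stuck in the upright feed tube of the rivet stand. Take the slim push rod out of its holder, put it into the tube from above and drive the plug out of the bottom so that it drops into the catch pan. Push the rod down until its collar rests on the mouth of the tube and leave it standing there; leave the thick tamper standing in its holder.

Things in the scene. Friction and masses are not known exactly. Their poses are not given: they have to be found in the camera images.
- tube_mouth (a point): Centre of the top rim of the rivet stand's steel tube, 115 mm above the desk, z up. Tube open at both ends: lower end 60 mm above the desk, bore 26 mm, flared in its top 11 mm to a mouth 40 mm inside, 48 mm outside. Two posts 98 mm high stand 42 mm to each side along y. Under it a steel catch pan 124 x 104 mm (x, y), floor 8 mm and rim 20 mm above the desk. Fixed; place and yaw vary.
- plug: Cork-brown cylinder, 24 mm in diameter, 24 mm long, 15 g, stuck inside the tube on small spring pawls; origin at the centre of its lower end, z along its axis, up at the start, when its top is about 20 mm below the tube's mouth. About 5 to 10 N from above breaks it loose, less drives it on; it falls freely once its top is about 50 mm below the mouth.
- push_rod: Slim rod, 150 g, upright in a fixed open wooden holder (74 x 74 mm, 86 mm high; collar rests on its top). Steel shaft 14 mm in diameter with chamfered end, steel collar 56 mm in diameter, straight round wooden handle 22 mm in diameter. Origin: centre of the shaft's lower end, 16 mm above the desk at the start; z up along the rod: collar 70 to 75 mm, handle 75 to 140 mm above the origin.
- tamper: Bystander: thick tamper upright in a holder of the same kind; steel shaft 36 mm in diameter (too thick for the tube), the same collar, ball knob 46 mm in diameter on top; 136 mm long in all, its top 152 mm above the desk at the start: carry the rod over or round it. Origin at the centre of the shaft's lower end, z up. The two holders may have changed places; they stand 140 mm or more apart.
Not all that is in view belongs to the job. Leave any red or yellow look-alike of the push_rod alone.

How it is judged:
By the outcome, as a careful person would: the job done as asked, in the order asked, and still so for the second after the job is handed in, with the robot touching nothing.
It also fails if it takes over 38 s, if anything falls off the work surface, if the arm or the gripper's body presses on something with over 40 N, if the wrist force passes 120 N, or if a joint passes its speed limit or range.

## Robot

A 6-joint arm with a two-finger parallel gripper is mounted at the origin on a cart in front of the work surface, level with it; the furniture and walls round the work are solid. World frame = base frame: x ahead of the robot, y to its left, z up, the work surface at z = 0. Lengths are in m, angles in rad, forces in N, time in s.
With the tool pointing down it reaches from about 0.375 to 0.9 m from the base axis. Payload 3.1 kg.
Tool frame: the origin (TCP) lies midway between the tips of the shut fingers; the grasp point (between the pads) lies 19 mm behind it; z points along the fingers, y is the line along which they close (so a half turn about z gives the same grasp; the last joint's range is limited). The gripper opens to 85 mm and grips with 20 to 120 N. Pads are 22 mm wide; open, the fingers measure 114 mm over their backs; the gripper's body (76 mm by 85 mm) begins 54 mm behind the grasp point. The pads swing forward as they close: fully open they stand 13 mm farther back than shut.
Start: joints at [1.117, 0.527, 1.433, -0, 1.181, -0.178], TCP at [0.17, 0.602, 0.231] pointing down, gripper open.
Joint ranges: [-3.08, 3.08], [-0.75, 2.2], [0.22, 2.44], [-1.43, 4.57], [0, 2.65], [-2.85, 2.85]. Speed limits (rad/s): [2.79, 2.79, 3.14, 3.14, 3.14, 3.14].

## Interface

Orientations are given as a unit quaternion [x, y, z, w].
In Python, from station import manip gives the robot as it stands.
- The arm moves only by the tool step_arm, never from a script. Its argument "targets" is text: rows parted by semicolons, each of 4 numbers parted by spaces: the shift along the tool's x, y, z in mm, then the turn about the tool's z in degrees. A call has 1 to 12 rows; each row is the pose to reach, as a shift and turn from the pose commanded when the call began, along the tool's axes at that moment; what a row does not reach only later rows make up. A row lasts 1/10 s, in which the tool goes at most 50 mm and 8.59 degrees, less where a joint would pass 70% of its speed; a pose out of reach is approached as far as the arm can. A call with a gripper value outside its range is refused whole. "gripper" is the closure, from 0 (fully open) to 1 (shut), set as the call begins (left out, the last holds). The fingers move at their own pace and stop on an object; "squeeze" is the grip in N (left out, the last holds). Time passes only in rows, so rows that repeat a pose let the fingers close. It gives the time, the measured TCP pose, the force, the opening and the grip force at its end, in the units of the state.
- manip.sense(): the state, without advancing time (a new reading comes with each control period).
- manip.snapshot(name): name is "side" or "top" or "wrist"; returns the picture (400x640x3 uint8, red, green, blue); there is no depth.
- manip.get_calibration(name): a dict with "fov_y" (degrees; the focal length in pixels is half the picture's height over the tangent of half this angle, whatever the lens; pixels are square), "cx", "cy" (the principal point, pixels), "k1" (the pictures are not rectified: a ray, as slopes to the right and down, at radius r is drawn at 1 + k1 r^2 times it, then the intrinsics apply), "extrinsics" (4x4, takes a point from camera to world coordinates); the wrist camera has in their place "tool_from_camera" (4x4, takes a point from camera to tool coordinates, whose origin is the TCP and whose axes are the flange's). Camera axes: x right, y down, z forward; pixel columns grow to the right and rows downward; lengths in m; the calibration is good to about 2 mm. A picture is of the moment at which its call begins: read the wrist's pose just before it. get_calibration takes no time and is no camera call.
- manip.sign_off(): hands the job in; it is judged then, once.
Trained networks look in the newest picture that a camera, given by its name, has taken for a name from the list of things; names that differ only in an ending like _2 or _b are one class to them, and where a whole thing is asked for, a point or a joint stands for the part that bears it (a point fixed in the world has none). Each returns a list of dicts, best first, with "p" (0 to 1); they miss things now and then, are a little off and sometimes report something else, mostly with a low value. They report only what shows in the picture. A call takes as long as a camera call. They do not tell look-alikes from the thing itself.
- manip.recognise(camera, query): "position" ([column, row] in pixels, amid what is visible of it).
- manip.masks_of(camera, query): "pixels" (400x640 bool, what is visible of it) and "position" ([column, row] in pixels, amid what is visible of it).
- manip.mark_of(camera, query): "position" ([column, row] in pixels: a listed point, or the origin of a listed thing).
The state is a dict: "t": time; "q": joint angles; "qd": joint speeds; "tau": joint torques, N m; "tcp_pos": TCP position; "tool_rot": TCP orientation; "force": force on the tool from outside, world axes, zero at the start; "ft_torque": the same for the moment, N m; "finger_gap": opening from 0.0 (shut) to 1.0 (fully open); "gripper_force": force on a finger pad.
Only numpy, scipy, OpenCV 4.12 (cv2) and the standard library are available. Lean on these libraries where they do the work, as an engineer would, in place of code of your own. Each camera call takes 0.05 s, during which the arm holds its last target. There are 200 camera calls.

## Working session

There is one attempt and no reset: what is moved stays moved. The work goes in short steps, Python scripts to look and compute and a tool call to move; the robot and the scene stay as the last step left them, time stands still between calls to the robot, and variables do not carry over. Pictures are saved under pics/ and viewed, at most 10 in all, crops included, and the job is handed in when it is done.

Besides the shell and the picture viewer there is one more tool, called by a JSON object that holds its "name" and its "arguments", one argument or row to a line. step_arm: Moves the arm, as the interface text tells. Its arguments: {"type":"object","properties":{"targets":{"type":"string"},"gripper":{"type":"number"},"squeeze":{"type":"number"}},"required":["targets"]}

```bash
mkdir -p pics; cat > h.py <<'E'
import numpy as np, cv2
from station import manip
from scipy.spatial.transform import Rotation as R
def cam(name):
    c=manip.get_calibration(name); f=200/np.tan(np.radians(c['fov_y'])/2)
    if 'extrinsics' in c: T=np.array(c['extrinsics'])
    else:
        s=manip.sense(); W=np.eye(4); W[:3,:3]=R.from_quat(s['tool_rot']).as_matrix(); W[:3,3]=s['tcp_pos']
        T=W@np.array(c['tool_from_camera'])
    return c,f,T
def ray(name,px,C=None):
    c,f,T=C or cam(name)
    d=np.array([(px[0]-c['cx'])/f,(px[1]-c['cy'])/f]); u=d.copy()
    for _ in range(20): u=d/(1+c['k1']*(u@u))
    return T[:3,3], T[:3,:3]@np.array([u[0],u[1],1])
def atz(name,px,z,C=None):
    o,d=ray(name,px,C); return o+d*(z-o[2])/d[2]
def proj(name,P,C=None):
    c,f,T=C or cam(name); p=T[:3,:3].T@(np.asarray(P)-T[:3,3]); u=p[:2]/p[2]; u=u*(1+c['k1']*(u@u))
    return u*f+[c['cx'],c['cy']]
def tri(a,b):
    (o1,d1),(o2,d2)=a,b; A=np.c_[d1,-d2]; s=np.linalg.lstsq(A,o2-o1,rcond=None)[0]
    p,q=o1+s[0]*d1,o2+s[1]*d2; return (p+q)/2,np.linalg.norm(p-q)
def save(img,n): cv2.imwrite(f'pics/{n}.png',img[...,::-1])
E
python3 - <<'E'
from h import *
ims=[]
for n in('side','top'):
    im=manip.snapshot(n); ims.append(im); C=cam(n); print(n,C[2][:3,3].round(3),C[2][:3,2].round(2))
    for q,z in(('push_rod',.016),('tamper',.016),('tube_mouth',.115),('plug',.07)):
        for d in manip.mark_of(n,q)[:4]: print(n,q,np.round(d['p'],2),np.round(d['position']),atz(n,d['position'],z,C).round(3))
    for d in manip.recognise(n,'push_rod')[:4]: print('rec',np.round(d['p'],2),np.round(d['position']),)
for n,i in zip(('side','top'),ims): save(i,n+'0')
s=manip.sense();print(s['t'],s['tcp_pos'],R.from_quat(s['tool_rot']).as_matrix().round(3))
E
```

```text
side [0.359 0.811 0.627] [ 0.19 -0.76 -0.62]
side push_rod 0.94 [313. 234.] [0.527 0.188 0.016]
side push_rod 0.92 [297. 207.] [0.591 0.102 0.016]
side push_rod 0.92 [336. 212.] [0.495 0.096 0.016]
side tamper 0.62 [293. 312.] [0.509 0.399 0.016]
side tube_mouth 0.85 [351. 148.] [ 0.489 -0.043  0.115]
side tube_mouth 0.25 [292. 313.] [0.486 0.467 0.115]
rec 0.81 [337. 185.]
rec 0.79 [298. 180.]
rec 0.68 [314. 208.]
top [0.322 0.194 1.054] [ 0.2  -0.01 -0.98]
top push_rod 0.87 [366. 176.] [0.575 0.086 0.016]
top push_rod 0.66 [322. 199.] [0.528 0.188 0.016]
top push_rod 0.55 [368. 208.] [0.502 0.088 0.016]
top tamper 0.59 [226. 210.] [0.514 0.402 0.016]
top tube_mouth 0.62 [439. 200.] [ 0.494 -0.046  0.115]
top plug 0.65 [435. 201.] [ 0.5  -0.05  0.07]
rec 0.74 [323. 193.]
rec 0.71 [371. 204.]
rec 0.58 [369. 165.]
0.6 [0.16955017 0.60153794 0.23133758] [[-0.962  0.271 -0.   ]
 [ 0.271  0.962  0.   ]
 [ 0.     0.    -1.   ]]
```

View pics/side0.png

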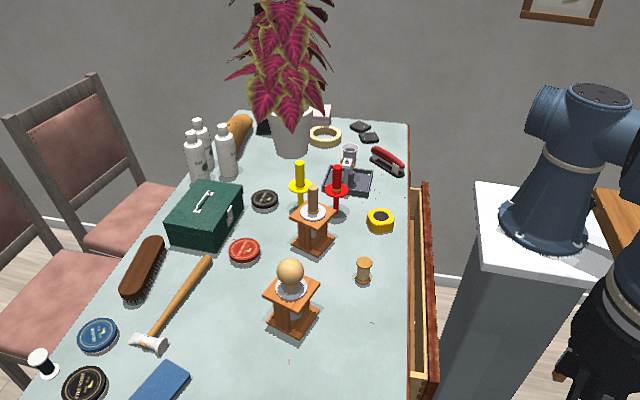

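View pics/top0.png

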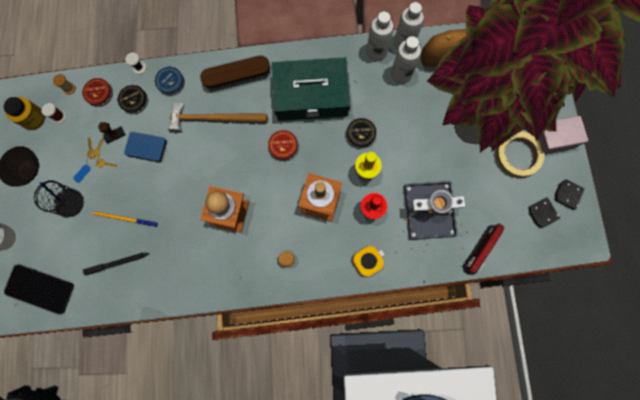

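The side view shows the wooden-handled rod in a holder at about (313,208), the ball-knob tamper at (290,285), and the tube at (350,155). The top view shows the rod at (320,190), the tamper at (220,205) and the tube mouth at (439,200).

Candidates for the push rod in the side view:
- (313,208): wooden handle in a holder. This fits the description, so I choose it.
- (298,180): yellow look-alike.
- (337,185): red look-alike.
- (290,285): tamper with ball knob.

I'll check the choice in a close crop.

```bash
python3 - <<'E'
from h import *
im=cv2.imread('pics/side0.png')[130:350,240:420]; cv2.imwrite('pics/crop.png',cv2.resize(im,None,fx=2.7,fy=2.7,interpolation=cv2.INTER_CUBIC))
print(np.round(manip.get_calibration('wrist')['tool_from_camera'],3),manip.get_calibration('wrist')['fov_y'])
# rod handle top and tube mouth by triangulation
print(tri(ray('side',[313,234]),ray('top',[322,199])),tri(ray('side',[351,148]),ray('top',[439,200])))
E
```

```text
[[ 0.    -0.956 -0.292  0.073]
 [ 1.     0.     0.     0.   ]
 [-0.    -0.292  0.956 -0.143]
 [ 0.     0.     0.     1.   ]] 61.44456126244999
(array([0.52736925, 0.18741343, 0.0169015 ]), np.float64(0.0005869554155767957)) (array([ 0.4918637 , -0.04750352,  0.11184562]), np.float64(0.004968207149001484))
```

View pics/crop.png

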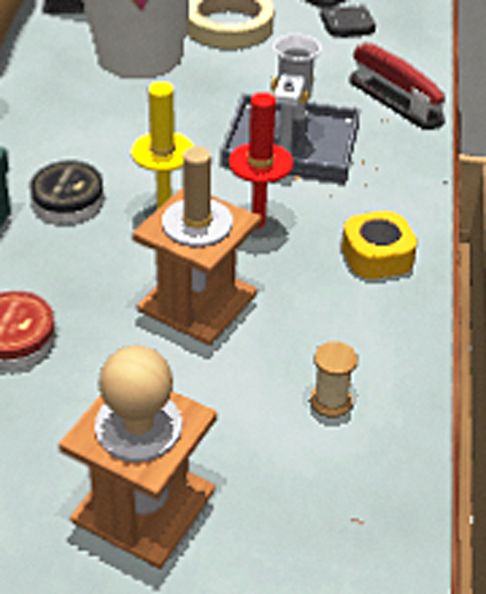

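The crop confirms it: a wooden handle and steel collar in the holder, at crop (197,190). The red rod (262,130) and yellow rod (160,120) stand apart from it, and the tamper has a ball knob. I'll move above the rod, closing along world x to stay clear of the look-alikes.

{"name": "step_arm", "arguments": {
  "targets": "-38 -25 -10 6.2;-76 -50 -20 12.4;-114 -75 -29 18.6;-152 -100 -29 24.8;-190 -125 -29 31;-228 -151 -29 37.2;-266 -176 -29 43.4;-304 -201 -29 49.6;-342 -226 -29 55.8;-380 -251 -29 62;-418 -276 -29 68.2;-457 -301 -29 74.3",
  "gripper": 0
}}

```text
t: 1.8
tcp_pos: [0.5287, 0.1863, 0.2606]
tool_rot: [0.709, 0.705, 0.0, 0.0]
force: [0.2, 0.7, -0.8]
finger_gap: 1.003
gripper_force: 0.0
```

{"name": "step_arm", "arguments": {
  "targets": "0 0 0 0;0 0 0 0"
}}

```text
t: 2.0
tcp_pos: [0.5281, 0.1869, 0.2601]
tool_rot: [0.708, 0.706, -0.0, -0.0]
force: [0.1, 0.2, -0.9]
finger_gap: 0.999
gripper_force: 0.0
```

```bash
cat > w.py <<'E'
from h import *
import sys
s=manip.sense(); print(s['t'],np.round(s['tcp_pos'],4),R.from_quat(s['tool_rot']).as_matrix().round(3).tolist(),np.round(s['q'],2),np.round(s['force'],1),s['finger_gap'])
C=cam('wrist'); im=manip.snapshot('wrist'); save(im,sys.argv[1])
for q,z in(('push_rod',.016),('tube_mouth',.115),('plug',.07)):
    for d in manip.mark_of('wrist',q)[:3]: print(q,round(d['p'],2),np.round(d['position']),atz('wrist',d['position'],z,C).round(4))
E
python3 w.py w1
```

```text
2.0 [0.5281 0.1869 0.2601] [[0.003, 1.0, -0.001], [1.0, -0.003, 0.0], [0.0, -0.001, -1.0]] [0.14 0.41 1.56 0.   1.17 0.14] [ 0.1  0.2 -0.9] 0.9990513787653513
push_rod 0.9 [315. 166.] [0.5258 0.1861 0.016 ]
push_rod 0.74 [358. 239.] [0.5795 0.094  0.016 ]
push_rod 0.69 [297. 242.] [0.5034 0.0892 0.016 ]
```

View pics/w1.png

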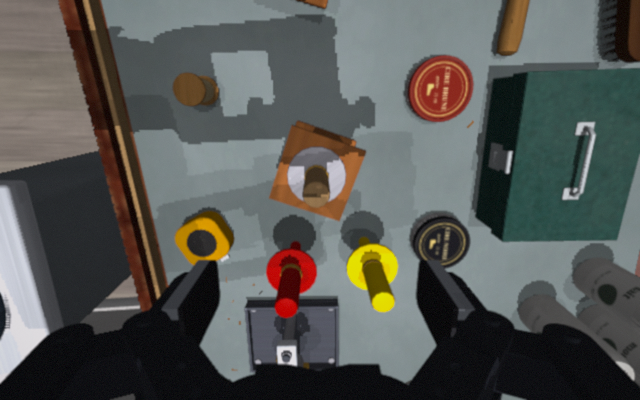

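```bash
python3 - <<'E'
from h import *
im=cv2.imread('pics/w1.png'); C=cam('wrist')
for n,p,z in(('collar?',[316,175],.091),('handletop?',[316,201],.156),('red',[287,310],.14),('red',[287,310],.18),('yel',[382,305],.14)): print(n,atz('wrist',p,z,C).round(4))
hsv=cv2.cvtColor(im,cv2.COLOR_BGR2HSV)
m=((hsv[...,1]<60)&(hsv[...,2]>120)).astype(np.uint8); m[:,:270]=0;m[:,365:]=0;m[:140]=0;m[215:]=0
n,l,st,ce=cv2.connectedComponentsWithStats(m); i=1+st[1:,4].argmax(); h=cv2.convexHull(np.argwhere(l==i)[:,::-1].astype(np.float32))
e=cv2.fitEllipse(h); print(e,st[i],atz('wrist',e[0],.091,C).round(4))
P=[.5265,.1868]
for z in(.016,.091,.156): print(proj('wrist',P+[z],C))
d=[d for d in manip.masks_of('wrist','push_rod')[:3]]
for k in d: ys,xs=np.nonzero(k['pixels']); print(k['p'],k['position'],xs.min(),xs.max(),ys.min(),ys.max())
cv2.imwrite('pics/c2.png',cv2.resize(im[120:225,260:375],None,fx=5,fy=5,interpolation=cv2.INTER_CUBIC))
E
```

```text
collar? [0.5262 0.1937 0.091 ]
handletop? [0.5265 0.1877 0.156 ]
red [0.5002 0.0797 0.14  ]
red [0.5044 0.1075 0.18  ]
yel [0.5859 0.0851 0.14  ]
((332.7234191894531, 178.8129119873047), (23.874095916748047, 42.6702995300293), 11.940056800842285) [326 158  20  43 586] [0.5421 0.19   0.091 ]
[316.53097248 166.81733289]
[316.29423542 182.09614219]
[315.98283044 202.18018887]
0.81 [372.4, 267.7] 346 397 238 310
0.8 [315.1, 178.8] 287 346 146 208
0.77 [289.3, 277.7] 267 316 242 317
```

View pics/c2.png

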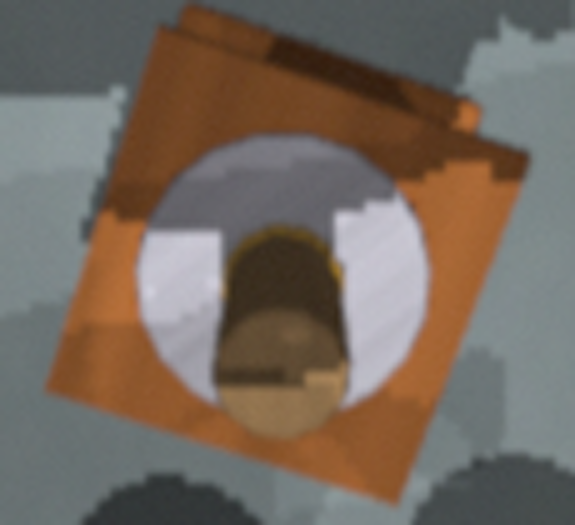

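The close-up shows the handle top at crop (281,373) and the collar centre near (284,277), i.e. full-frame (316,195) and (317,175). That puts the axis at about x=0.5265, y=0.191–0.194. I'll descend and grip.

{"name": "step_arm", "arguments": {
  "targets": "4 -1.6 20 0;4 -1.6 45 0;4 -1.6 70 0;4 -1.6 92 0;4 -1.6 110 0;4 -1.6 125 0;4 -1.6 138 0;4 -1.6 147 0;4 -1.6 153 0;4 -1.6 153 0",
  "gripper": 0
}}

```text
t: 3.25
tcp_pos: [0.5257, 0.192, 0.1068]
tool_rot: [0.707, 0.707, -0.0, -0.0]
force: [0.8, -0.0, -0.6]
finger_gap: 0.998
gripper_force: 0.0
```

{"name": "step_arm", "arguments": {
  "targets": "0 0 0 0;0 0 0 0;0 0 0 0;0 0 0 0;0 0 0 0;0 0 0 0;0 0 0 0;0 0 0 0",
  "gripper": 1,
  "squeeze": 60
}}

```text
t: 4.05
tcp_pos: [0.5266, 0.1918, 0.1078]
tool_rot: [0.707, 0.707, 0.0, 0.0]
force: [-0.3, -1.3, 4.9]
finger_gap: 0.24
gripper_force: 58.6
```

{"name": "step_arm", "arguments": {
  "targets": "0 0 -8 0;0 0 -20 0;0 0 -40 0;0 0 -65 0;0 0 -95 0;0 0 -125 0;0 0 -150 0;0 0 -165 0;0 0 -172 0;0 0 -172 0"
}}

```text
t: 5.05
tcp_pos: [0.5262, 0.1919, 0.2804]
tool_rot: [0.707, 0.707, 0.001, 0.001]
force: [-0.2, -0.0, -2.5]
finger_gap: 0.247
gripper_force: 58.8
```

{"name": "step_arm", "arguments": {
  "targets": "-10 0 0 0;-30 0 0 0;-55 0 0 0;-80 0 0 0;-105 0 0 0;-122 0 0 0;-132 0 0 0;-132 0 0 0;-132 0 0 0;-132 0 0 0"
}}

```text
t: 6.05
tcp_pos: [0.5258, 0.0605, 0.279]
tool_rot: [0.707, 0.707, -0.0, -0.0]
force: [-0.1, 0.9, -2.0]
finger_gap: 0.24
gripper_force: 58.8
```

```bash
python3 w.py w2; python3 - <<'E'
from h import *
for n in('side','top'):
    manip.snapshot(n)
    for q,z in(('push_rod',.188),('tube_mouth',.115)):
        for d in manip.mark_of(n,q)[:3]: print(n,q,round(d['p'],2),np.round(d['position']),atz(n,d['position'],z).round(4))
E
```

```text
6.05 [0.5258 0.0605 0.279 ] [[0.0, 1.0, -0.001], [1.0, -0.0, 0.0], [0.0, -0.001, -1.0]] [-0.1   0.34  1.61  0.    1.19 -0.1 ] [-0.1  0.9 -2. ] 0.23975367662772631
push_rod 0.68 [293. 143.] [0.4981 0.084  0.016 ]
push_rod 0.67 [316. 209.] [0.5253 0.     0.016 ]
push_rod 0.57 [366. 136.] [0.5851 0.0915 0.016 ]
side push_rod 0.81 [334. 212.] [0.4585 0.2995 0.188 ]
side push_rod 0.76 [301. 207.] [0.5189 0.3019 0.188 ]
side push_rod 0.74 [328. 145.] [0.5211 0.0789 0.188 ]
side tube_mouth 0.95 [347. 146.] [ 0.4991 -0.0486  0.115 ]
top push_rod 0.98 [367. 209.] [0.4704 0.1065 0.188 ]
top push_rod 0.65 [391. 177.] [0.529  0.0583 0.188 ]
top push_rod 0.56 [364. 174.] [0.5371 0.1083 0.188 ]
```

View pics/w2.png

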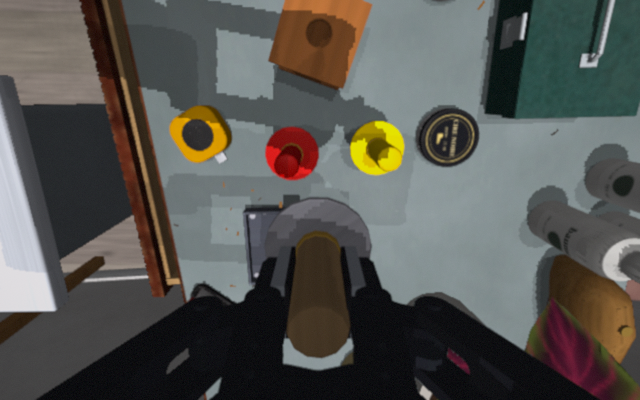

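The wrist view shows the rod held upright, its collar near (319,250) hiding the tube. The holder is empty and the red (292,152) and yellow (377,148) rods are undisturbed. I'll refine the tube mouth from the fixed cameras.

```bash
python3 - <<'E'
from h import *
t=cv2.imread('pics/top0.png')[165:245,395:475]; s=cv2.imread('pics/side0.png')[130:210,310:390]
cv2.imwrite('pics/c3.png',np.hstack([cv2.resize(a,(400,400),interpolation=cv2.INTER_CUBIC) for a in(t,s)]))
C=cam('wrist')
for p in([319,250],[267,250],[371,250]): print(atz('wrist',p,.263,C).round(4))
for p in((.494,-.047,.115),(.494,-.047,.008)): print(p,proj('top',p),proj('side',p))
E
```

```text
[0.528 0.059 0.263]
[0.5011 0.059  0.263 ]
[0.5549 0.059  0.263 ]
(0.494, -0.047, 0.115) [439.1498458  199.89898961] [349.25901076 146.67433587]
(0.494, -0.047, 0.008) [427.78892901 209.11860216] [347.23163689 180.86831749]
```

View pics/c3.png

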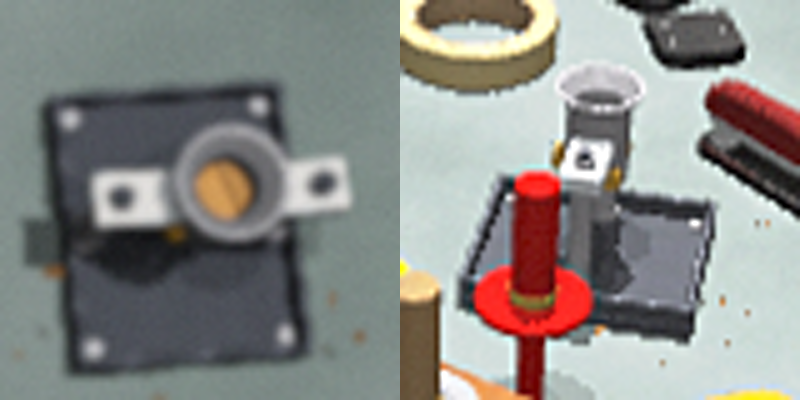

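```bash
python3 - <<'E'
from h import *
a,b=[441,201.6],[350,147.6]
print(tri(ray('top',a),ray('side',b)),atz('top',a,.115),atz('side',b,.115))
E
```

```text
(array([ 0.49200804, -0.05178439,  0.10962992]), np.float64(0.0013879853103324143)) [ 0.49034282 -0.0503942   0.115     ] [ 0.49132797 -0.04296973  0.115     ]
```

{"name": "step_arm", "arguments": {
  "targets": "-12 -4 0 0;-32 -10 0 0;-55 -18 0 0;-78 -25 0 0;-95 -31 0 0;-104 -34 0 0;-108 -35 0 0;-108 -35 20 0;-108 -35 40 0;-108 -35 55 0;-108 -35 60 0;-108 -35 60 0"
}}

```text
t: 7.75
tcp_pos: [0.4907, -0.0477, 0.2188]
tool_rot: [0.707, 0.707, -0.0, -0.001]
force: [-0.8, 0.4, -1.9]
finger_gap: 0.246
gripper_force: 58.8
```

```bash
python3 - <<'E'
from h import *
print(manip.sense()['tcp_pos'])
im=manip.snapshot('side'); t=manip.snapshot('top')
f=lambda a:cv2.resize(a,(400,400),interpolation=cv2.INTER_CUBIC)
save(np.hstack([f(t[150:250,390:490]),f(im[90:190,300:400])]),'c4')
E
```

```text
[ 0.49072268 -0.04774504  0.21878413]
```

View pics/c4.png

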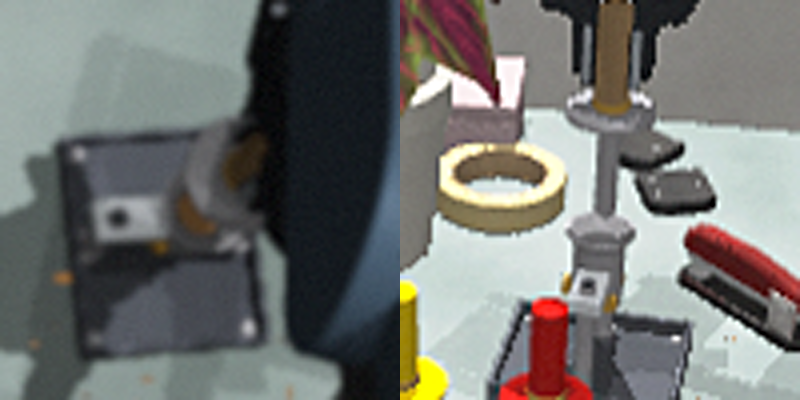

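The crop shows the shaft tip at (606,213) just above the mouth, whose rim centre is about (601,230). It is about 3 mm off in x, so I'll shift by that and insert.

{"name": "step_arm", "arguments": {
  "targets": "0 3 0 0;0 3 6 0;0 3 12 0;0 3 18 0;0 3 22 0;0 3 26 0;0 3 28 0;0 3 28 0"
}}

```text
t: 8.65
tcp_pos: [0.4938, -0.0481, 0.1909]
tool_rot: [0.707, 0.707, -0.0, -0.0]
force: [-0.1, 0.7, -2.4]
finger_gap: 0.24
gripper_force: 58.8
```

{"name": "step_arm", "arguments": {
  "targets": "0 0 4 0;0 0 8 0;0 0 12 0;0 0 15 0;0 0 18 0;0 0 18 0"
}}

```text
t: 9.25
tcp_pos: [0.4942, -0.0482, 0.1732]
tool_rot: [0.707, 0.707, 0.0, 0.0]
force: [0.0, -0.5, -0.7]
finger_gap: 0.244
gripper_force: 59.0
```

{"name": "step_arm", "arguments": {
  "targets": "0 0 5 0;0 0 10 0;0 0 15 0;0 0 20 0;0 0 25 0;0 0 29 0;0 0 32 0;0 0 33 0"
}}

```text
t: 10.05
tcp_pos: [0.4936, -0.0481, 0.1398]
tool_rot: [0.707, 0.707, -0.0, -0.0]
force: [0.6, -0.8, -1.5]
finger_gap: 0.241
gripper_force: 59.0
```

{"name": "step_arm", "arguments": {
  "targets": "0 0 1 0;0 0 2 0;0 0 3 0;0 0 4 0;0 0 4 0"
}}

```text
t: 10.55
tcp_pos: [0.4939, -0.0481, 0.1368]
tool_rot: [0.707, 0.707, 0.0, 0.0]
force: [-0.8, 0.5, 2.5]
finger_gap: 0.242
gripper_force: 59.6
```

{"name": "step_arm", "arguments": {
  "targets": "0 0 0.7 0;0 0 1.2 0;0 0 1.2 0"
}}

```text
t: 10.85
tcp_pos: [0.4939, -0.0481, 0.1367]
tool_rot: [0.707, 0.707, 0.0, 0.0]
force: [-3.1, 0.8, 13.3]
finger_gap: 0.245
gripper_force: 60.4
```

```bash
python3 - <<'E'
from h import *
im=manip.snapshot('side'); 
for d in manip.mark_of('side','plug')[:3]: print('plug',d['p'],d['position'],atz('side',d['position'],.01).round(3))
for d in manip.mark_of('side','push_rod')[:5]: print('rod',d['p'],d['position'],proj('side',(.493,-.048,.045)))
save(cv2.resize(im[110:230,290:410],(600,600),interpolation=cv2.INTER_CUBIC),'c5')
E
```

```text
plug 0.63 [354.1, 184.6] [ 0.473 -0.032  0.01 ]
rod 0.89 [334.0, 210.5] [348.34827271 169.37424821]
rod 0.82 [302.0, 207.6] [348.34827271 169.37424821]
```

View pics/c5.png

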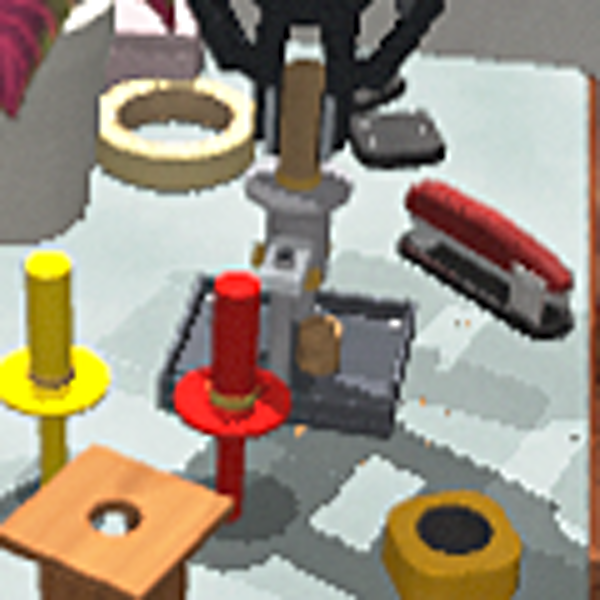

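The crop shows the plug lying in the pan at (320,345) and the collar seated on the tube mouth at (298,185). I'll release and retreat straight up.

{"name": "step_arm", "arguments": {
  "targets": "0 0 -1.2 0;0 0 -1.2 0"
}}

```text
t: 11.2
tcp_pos: [0.4941, -0.0481, 0.1367]
tool_rot: [0.707, 0.707, 0.0, 0.0]
force: [-1.1, 0.3, 5.0]
finger_gap: 0.242
gripper_force: 59.4
```

{"name": "step_arm", "arguments": {
  "targets": "0 0 0 0;0 0 0 0;0 0 0 0;0 0 0 0;0 0 0 0;0 0 0 0;0 0 0 0;0 0 0 0",
  "gripper": 0
}}

```text
t: 12.0
tcp_pos: [0.494, -0.0482, 0.1363]
tool_rot: [0.707, 0.707, 0.0, 0.0]
force: [1.1, -0.6, 0.4]
finger_gap: 1.0
gripper_force: 0.0
```

{"name": "step_arm", "arguments": {
  "targets": "0 0 -5 0;0 0 -15 0;0 0 -30 0;0 0 -50 0;0 0 -75 0;0 0 -100 0;0 0 -115 0;0 0 -120 0;0 0 -120 0;0 0 -120 0"
}}

```text
t: 13.0
tcp_pos: [0.4934, -0.048, 0.2558]
tool_rot: [0.707, 0.707, -0.0, -0.001]
force: [0.2, -0.1, -0.0]
finger_gap: 1.001
gripper_force: 0.0
```

```bash
python3 - <<'E'
from h import *
im=manip.snapshot('side'); w=manip.snapshot('wrist')
f=lambda a:cv2.resize(a,(400,400),interpolation=cv2.INTER_CUBIC)
save(np.hstack([f(im[110:310,250:450]),f(w[0:400,120:520])]),'c6')
E
```

```text
(no output)
```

View pics/c6.png

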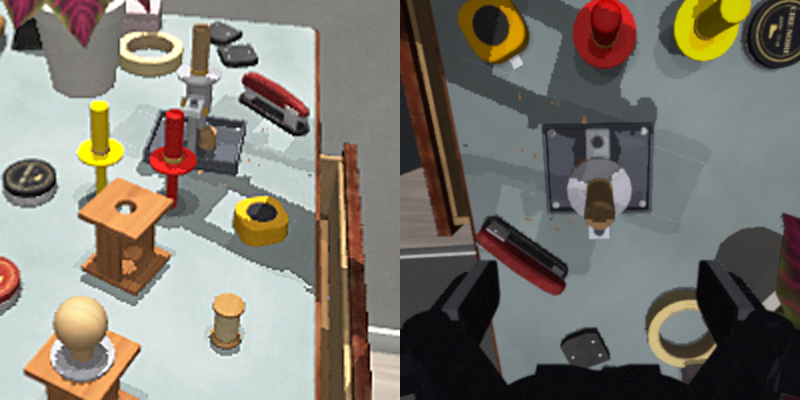

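The rod stands upright on the mouth (side view (200,70), wrist view (600,195)), the plug is in the pan at (208,138), the tamper is in its holder, and the gripper is clear. Handing in.

```bash
python3 -c "
from station import manip
print(manip.sign_off())"
```

```text
the job is handed in; nothing more can be done
None
```

The job is handed in: the plug is in the catch pan, the push rod stands in the tube with its collar on the mouth, and the tamper and the red and yellow look-alikes were left alone (about 13 s used).

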